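# Tick off the picked parts on the tallies

## Task

The parts from the yellow bin, the blue bin and the solder spool have been picked: tick them off in that order by lightly pushing down, with a touch of the fingertips, the white cap of the tally in front of the yellow bin, then the one in front of the blue bin, then the one in front of the solder spool. The cap in front of the orange tape roll stays up. Only touch the caps, gently: do not lift, shift or knock the tallies, the bins or anything else, and withdraw at the end.

Things in the scene. Friction and masses are not known exactly. Their poses are not given: they have to be found in the camera images.
- bin_yellow: open yellow plastic bin, 148 (x) x 104 (y) x 61 high, loose, holding small blue parts; origin at the centre of its underside, z up
- bin_blue: open blue plastic bin, 148 (x) x 104 (y) x 61 high, loose, holding small black parts; origin at the centre of its underside, z up
- spool: spool of solder wire with green flanges, diameter 58, 36 high, loose, standing on its flange; origin at the centre of its underside, z up
- tape: roll of orange tape lying flat, 62 x 67 x 20 high, loose; origin at the centre of its underside, z up
- tally_yellow: the pick tally that stands in front of (on the robot's side of) the yellow bin, its centre about 140 mm from the centre of that item: a loose round grey housing, diameter 68, 31 high with its dark bezel (diameter 45), 0.25 to 0.5 kg, on a rubber foot; a push cap stands out of its top. Origin at the centre of its underside, z up. The four tallies look alike; only the item behind tells them apart
- cap_yellow (a joint): push cap of the tally in front of the yellow bin: 0 = up (16 mm out of the bezel, red sides showing), 0.012 = all the way down (4 mm out). It starts at 0, begins to yield at a push of about 3.5 N, needs about 5 N for 7 mm and 6 N at the bottom (hard stop), and stays where it was pushed; counts as down beyond 0.004 m
- cap_yellow_top (a point): centre of the flat white top of the cap in front of the yellow bin (cap diameter 38, flat part 33); 47 mm above the bench while the cap is up; moves down with the cap
- tally_blue: the pick tally that stands in front of (on the robot's side of) the blue bin, its centre about 140 mm from the centre of that item: a loose round grey housing, diameter 68, 31 high with its dark bezel (diameter 45), 0.25 to 0.5 kg, on a rubber foot; a push cap stands out of its top. Origin at the centre of its underside, z up. The four tallies look alike; only the item behind tells them apart
- cap_blue (a joint): push cap of the tally in front of the blue bin: 0 = up (16 mm out of the bezel, red sides showing), 0.012 = all the way down (4 mm out). It starts at 0, begins to yield at a push of about 3.5 N, needs about 5 N for 7 mm and 6 N at the bottom (hard stop), and stays where it was pushed; counts as down beyond 0.004 m
- cap_blue_top (a point): centre of the flat white top of the cap in front of the blue bin (cap diameter 38, flat part 33); 47 mm above the bench while the cap is up; moves down with the cap
- tally_spool: the pick tally that stands in front of (on the robot's side of) the green-and-white solder spool, its centre about 120 mm from the centre of that item: a loose round grey housing, diameter 68, 31 high with its dark bezel (diameter 45), 0.25 to 0.5 kg, on a rubber foot; a push cap stands out of its top. Origin at the centre of its underside, z up. The four tallies look alike; only the item behind tells them apart
- cap_spool (a joint): push cap of the tally in front of the green-and-white solder spool: 0 = up (16 mm out of the bezel, red sides showing), 0.012 = all the way down (4 mm out). It starts at 0, begins to yield at a push of about 3.5 N, needs about 5 N for 7 mm and 6 N at the bottom (hard stop), and stays where it was pushed; counts as down beyond 0.004 m
- cap_spool_top (a point): centre of the flat white top of the cap in front of the green-and-white solder spool (cap diameter 38, flat part 33); 47 mm above the bench while the cap is up; moves down with the cap
- tally_tape: the pick tally that stands in front of (on the robot's side of) the orange tape roll, its centre about 120 mm from the centre of that item: a loose round grey housing, diameter 68, 31 high with its dark bezel (diameter 45), 0.25 to 0.5 kg, on a rubber foot; a push cap stands out of its top. Origin at the centre of its underside, z up. The four tallies look alike; only the item behind tells them apart
- cap_tape (a joint): push cap of the tally in front of the orange tape roll: 0 = up (16 mm out of the bezel, red sides showing), 0.012 = all the way down (4 mm out). It starts at 0, begins to yield at a push of about 3.5 N, needs about 5 N for 7 mm and 6 N at the bottom (hard stop), and stays where it was pushed; counts as down beyond 0.004 m
- cap_tape_top (a point): centre of the flat white top of the cap in front of the orange tape roll (cap diameter 38, flat part 33); 47 mm above the bench while the cap is up; moves down with the cap
- frame_post (a point): foot of the light metal post of the bench frame at the left front of the bench: 40 mm square, upright, fixed, reaching 1.25 m above the bench; an obstacle for the arm, not part of the work. The point is on its axis at bench height

How it is judged:
On the way, in this order (a step that is already met when the one before it is completed fails the run):
1. the cap in front of the yellow bin is down, the fingers off it, the other caps up (value of joint cap_yellow above 0.004 m and contact force between the fingers and tally_yellow below 0.1 N and value of joint each of cap_blue, cap_spool, cap_tape below 0.002 m), for 0.1 s.
2. then the cap in front of the blue bin is down too, the fingers off it (value of joint each of cap_yellow, cap_blue above 0.004 m and contact force between the fingers and tally_blue below 0.1 N and value of joint each of cap_spool, cap_tape below 0.002 m), for 0.1 s.
3. then the cap in front of the solder spool is down too, the fingers off it (value of joint each of cap_yellow, cap_blue, cap_spool above 0.004 m and contact force between the fingers and tally_spool below 0.1 N and value of joint cap_tape below 0.002 m), for 0.1 s.
At the end, for the whole second after the job is handed in: The caps in front of the yellow bin, the blue bin and the solder spool are more than 4 mm down, the cap in front of the tape roll less than 2 mm; every tally stands upright, at rest, within 12 mm of where it started, and the bins, spool and tape roll within 15 mm of where they started (value of joint each of cap_yellow, cap_blue, cap_spool above 0.004 m and value of joint cap_tape below 0.002 m and distance of each of tally_yellow, tally_blue, tally_spool, tally_tape from where it was at the start of the episode below 0.012 m and angle between each of tally_yellow, tally_blue, tally_spool, tally_tape's own z axis and vertical below 0.1 rad and linear speed of each of tally_yellow, tally_blue, tally_spool, tally_tape below 0.02 m/s and distance of each of bin_yellow, bin_blue, spool, tape from where it was at the start of the episode below 0.015 m); the robot touches nothing.
It fails at once if a cap is pushed out of order: blue bin before yellow bin, or solder spool before blue bin ((value of joint cap_blue above 0.002 m and value of joint cap_yellow below 0.004 m) or (value of joint cap_spool above 0.002 m and value of joint cap_blue below 0.004 m)).
It fails at once if the cap in front of the tape roll is pushed (value of joint cap_tape above 0.002 m).
It fails at once if a tally is touched with more than 20 N (contact force between any of the fingers, the arm and tally_yellow above 20 N or contact force between any of the fingers, the arm and tally_blue above 20 N or contact force between any of the fingers, the arm and tally_spool above 20 N or contact force between any of the fingers, the arm and tally_tape above 20 N).
It fails at once if a tally is lifted more than 5 mm, shifted more than 12 mm or tipped (height (world z) of any of tally_yellow, tally_blue, tally_spool, tally_tape above 0.005 m or distance of any of tally_yellow, tally_blue, tally_spool, tally_tape from where it was at the start of the episode above 0.012 m or angle between any of tally_yellow, tally_blue, tally_spool, tally_tape's own z axis and vertical above 0.2 rad).
It fails at once if a bin, the spool or the tape roll is lifted or shifted more than 15 mm or tipped (distance of any of bin_yellow, bin_blue, spool, tape from where it was at the start of the episode above 0.015 m or angle between any of bin_yellow, bin_blue, spool, tape's own z axis and vertical above 0.3 rad).
It also fails if it takes over 48 s, if anything falls off the work surface, if the arm or the gripper's body presses on something with over 40 N, if the wrist force passes 120 N, or if a joint passes its speed limit or range.

## Robot

A 6-joint arm with a two-finger parallel gripper is mounted at the origin on a cart in front of the work surface, level with it; the furniture and walls round the work are solid. World frame = base frame: x ahead of the robot, y to its left, z up, the work surface at z = 0. Lengths are in m, angles in rad, forces in N, time in s.
With the tool pointing down it reaches from about 0.275 to 0.85 m from the base axis. Payload 19 kg.
Tool frame: the origin (TCP) lies where the fingers leave the gripper's body, on its centre line; the fingertips stand 73 mm ahead of it and the grasp point (between the pads) lies 54 mm ahead of it; z points along the fingers, y is the direction in which the jaws open and shut (so a half turn about z gives the same grasp; the last joint's range is limited). The gripper opens to 85 mm and grips with 20 to 120 N. Pads are 22 mm wide; open, the fingers measure 114 mm over their backs; the gripper's body (76 mm by 85 mm) begins 54 mm behind the grasp point. The pads swing forward as they close: fully open they stand 13 mm farther back than shut.
Start: joints at [-0.134, 0.15, 1.437, -0, 1.554, -0.134], TCP at [0.575, -0, 0.304] pointing down, gripper open.
Joint ranges: [-2.8, 2.8], [-0.68, 2.1], [0.12, 2.68], [-1.39, 4.53], [0.16, 2.79], [-2.81, 2.81]. Speed limits (rad/s): [1.89, 1.89, 2.22, 3.01, 3.01, 3.01].

## Interface

Orientations are given as a unit quaternion [w, x, y, z].
In Python, from station import get_obs, read_camera, ctrl, trace gives the robot as it stands.
- The arm moves only by the tool arm_command, never from a script. Its arguments are lists of equal length, an entry for each row: "linear": the shift along the tool's x, y, z each as a share of 0.5 m, from -1 to 1, a list of three; "delta_rot": the turn, a rotation vector about the tool's x, y, z each as a share of 1.5 rad, from -1 to 1, a list of three; "claw": the closure, from 0 (fully open) to 1 (shut). A call has 1 to 10 rows; each row is the pose to reach, as a shift and turn from the pose commanded when the call began, along the tool's axes at that moment; what a row does not reach only later rows make up. A row lasts 1/10 s, in which the tool goes at most 50 mm and 8.59 degrees, less where a joint would pass 70% of its speed; a pose out of reach is approached as far as the arm can. A call with a number of a shift or a turn outside -1 to 1 is refused whole. A call with a gripper value outside its range is refused whole. The fingers move at their own pace and stop on an object; the grip force is fixed at half the most. Time passes only in rows, so rows that repeat a pose let the fingers close. It gives the time, the measured TCP pose, the force and the opening at its end, in the units of the state.
- get_obs(): the state, without advancing time (a new reading comes with each control period).
- read_camera(name): name is "scene" or "side" or "wrist"; returns a dict with "frame" (480x640x3 uint8, red, green, blue), "mtx" (3x3 intrinsics, pixels), "R" (3x3) and "t" (3): a world point X has camera coordinates R X + t; the wrist camera has in their place "mount" (4x4, takes a point from camera to tool coordinates, whose origin is the TCP and whose axes are the flange's). Camera axes: x right, y down, z forward; pixel columns grow to the right and rows downward; lengths in m; the calibration is good to about 2 mm. The wrist camera is an equidistant fisheye: a pixel r from the principal point sees the ray r / f radians off the axis. A picture is of the moment at which its call begins: read the wrist's pose just before it. There is no depth.
- ctrl.sign_off(): hands the job in, once; it reports no verdict.
Trained networks look in a picture, given as the dict that the camera call returned (one of the last four; its "shot" number tells which), for a name from the list of things; names that differ only in an ending like _2 or _b are one class to them, and where a whole thing is asked for, a point or a joint stands for the part that bears it (a point fixed in the world has none). Each returns a list of dicts, best first, with "confidence" (0 to 1); they miss things now and then, are a little off and sometimes report something else, mostly with a low value. They report only what shows in the picture. A call takes as long as a camera call.
- trace(label, picture): "mask" (480x640 bool, what is visible of it) and "bbox" ([left, top, width, height] in pixels, round what is visible of it).
The state is a dict: "t": time; "q": joint angles; "joint_velocities": joint speeds; "effort": joint torques, N m; "position": TCP position; "orientation": TCP orientation; "force": force on the tool from outside, world axes, zero at the start; "ft_torque": the same for the moment, N m; "width": finger opening in m.
Only numpy, scipy, OpenCV 4.12 (cv2) and the standard library are available. Lean on these libraries where they do the work, as an engineer would, in place of code of your own. Each camera call takes 0.05 s, during which the arm holds its last target.

## Working session

There is one attempt and no reset: what is moved stays moved. The work goes in short steps, Python scripts to look and compute and a tool call to move; the robot and the scene stay as the last step left them, time stands still between calls to the robot, and variables do not carry over. Pictures are saved under pics/ and viewed, and the job is handed in when it is done.

Besides the shell and the picture viewer there is one more tool, called by a JSON object that holds its "name" and its "arguments". arm_command: Moves the arm, as the interface text tells. Its arguments: {"type":"object","properties":{"linear":{"type":"array","items":{"type":"array","items":{"type":"number","minimum":-1,"maximum":1}}},"delta_rot":{"type":"array","items":{"type":"array","items":{"type":"number","minimum":-1,"maximum":1}}},"claw":{"type":"array","items":{"type":"number"}}},"required":["linear","delta_rot","claw"]}

```bash
mkdir -p pics; cat > h.py <<'E'
import numpy as np,cv2
from station import get_obs,read_camera,ctrl,trace
def save(p,n): cv2.imwrite('pics/'+n+'.png',p['frame'][:,:,::-1])
def ray(p,u,v):
    d=np.linalg.inv(p['mtx'])@np.array([u,v,1.]); R=np.array(p['R']);t=np.array(p['t'])
    return -R.T@t, R.T@d
def onz(p,u,v,z):
    c,d=ray(p,u,v); return c+d*(z-c[2])/d[2]
def proj(p,X):
    x=np.array(p['R'])@np.array(X)+np.array(p['t']); x=p['mtx']@x; return x[:2]/x[2]
E
python3 - <<'E'
from h import *
o=get_obs(); print({k:np.round(v,3) for k,v in o.items()})
for n in ['scene','side']:
    p=read_camera(n); save(p,n+'0')
    for l in ['bin_yellow','bin_blue','spool','tape','tally_yellow','cap_yellow_top']:
        for r in trace(l,p)[:5]:
            b=r['bbox'];m=r['mask'];vs,us=np.nonzero(m)
            print(n,l,round(r['confidence'],2),b,np.round([us.mean(),vs.mean()],1),np.round(onz(p,us.mean(),vs.mean(),0.03),3))
E
```

```text
{'t': np.float64(0.0), 'q': array([-0.134,  0.151,  1.438, -0.   ,  1.554, -0.134]), 'joint_velocities': array([-0.001, -0.002,  0.   , -0.001, -0.001, -0.001]), 'effort': array([ 0.0000e+00, -7.1306e+01, -5.7086e+01, -0.0000e+00,  9.0000e-03,
        0.0000e+00]), 'position': array([ 0.575, -0.   ,  0.303]), 'orientation': array([-0.   ,  0.707,  0.707, -0.   ]), 'force': array([-0.519, -0.43 ,  0.749]), 'ft_torque': array([ 0.067,  0.014, -0.001]), 'width': np.float64(0.085)}
scene bin_yellow 0.82 [439.8, 262.5, 76.0, 77.5] [478.6 299.4] [ 0.613 -0.381  0.03 ]
scene bin_blue 0.7 [357.7, 218.2, 71.9, 66.8] [395.4 249.7] [ 0.626 -0.162  0.03 ]
scene spool 0.87 [330.3, 208.6, 25.4, 22.6] [342.1 219.1] [ 0.631 -0.001  0.03 ]
scene spool 0.42 [442.5, 330.6, 20.4, 21.5] [447.8 342.7] [ 0.471 -0.388  0.03 ]
scene tape 0.64 [347.7, 272.7, 12.9, 19.5] [352.9 280.7] [ 0.483 -0.148  0.03 ]
scene tape 0.56 [263.5, 186.2, 23.8, 18.9] [273.7 194.2] [0.594 0.194 0.03 ]
scene tally_yellow 0.76 [429.0, 332.0, 33.4, 35.1] [445.3 350.4] [ 0.452 -0.394  0.03 ]
scene cap_yellow_top 0.7 [437.4, 331.1, 19.6, 19.8] [447.6 342.4] [ 0.472 -0.388  0.03 ]
side bin_yellow 0.72 [414.3, 287.0, 84.1, 62.9] [455.5 316.7] [ 0.613 -0.386  0.03 ]
side bin_blue 0.76 [372.4, 245.0, 65.1, 49.6] [401.7 267.4] [ 0.625 -0.169  0.03 ]
side spool 0.62 [361.7, 231.1, 20.7, 16.9] [371.5 239.9] [ 0.633 -0.01   0.03 ]
side spool 0.19 [393.0, 326.4, 24.0, 17.2] [404.9 336.1] [ 0.473 -0.385  0.03 ]
side tape 0.69 [293.8, 214.3, 8.0, 10.7] [296.9 217.4] [0.498 0.22  0.03 ]
side tape 0.52 [285.2, 215.1, 20.6, 19.8] [296.9 223.8] [0.48 0.18 0.03]
side tape 0.48 [344.6, 273.3, 12.7, 13.6] [351.1 276.9] [ 0.483 -0.145  0.03 ]
side tally_yellow 0.79 [391.5, 329.8, 30.4, 29.7] [403.9 344.6] [ 0.456 -0.405  0.03 ]
side cap_yellow_top 0.6 [395.4, 327.6, 21.4, 15.4] [404.7 335.7] [ 0.473 -0.384  0.03 ]
```

View pics/scene0.png

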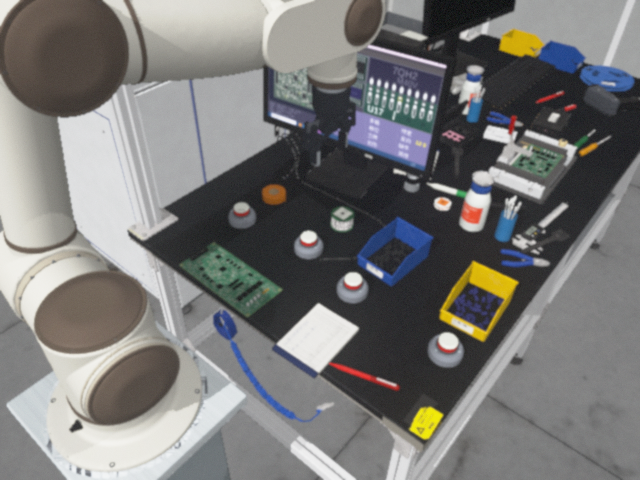

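View pics/side0.png

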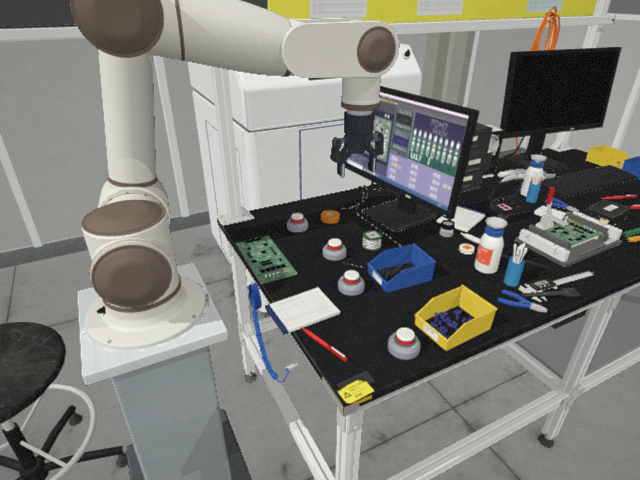

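The scene picture shows four tallies, at (445,350), (352,288), (308,243) and (242,214). They stand in front of the yellow bin, blue bin, spool and tape respectively. The side view has them at (404,343), (351,283), (335,249) and (297,222).

```bash
python3 - <<'E'
from h import *
S={'scene':[(447,340),(352,280),(309,238),(241,208)],'side':[(404,333),(351,275),(334,243),(297,217)]}
for n in S:
    p=read_camera(n); f=p['frame'].astype(int)
    w=((f.min(2)>165)&(f.max(2)-f.min(2)<40)).astype(np.uint8)
    k,lab,st,ce=cv2.connectedComponentsWithStats(w)
    for u,v in S[n]:
        b=[i for i in range(1,k) if np.hypot(*(ce[i]-[u,v]))<10]
        for i in b: print(n,(u,v),st[i],np.round(ce[i],1),np.round(onz(p,*ce[i],0.047),4))
    x,y=(420,310) if n=='scene' else (380,305)
    cv2.imwrite(f'pics/{n}1.png',cv2.resize(p['frame'][190:370,230:470,::-1],None,fx=3.3,fy=3.3,interpolation=cv2.INTER_CUBIC))
    for l in ['cap_yellow_top','cap_blue_top','cap_spool_top','cap_tape_top']:
        for r in trace(l,p)[:2]:
            vs,us=np.nonzero(r['mask']);print(l,round(r['confidence'],2),r['bbox'],np.round(onz(p,us.mean(),vs.mean(),0.043),3))
E
```

```text
scene (447, 340) [439 333  19  16 250] [447.9 340.5] [ 0.4627 -0.3902  0.047 ]
scene (352, 280) [344 273  18  13 184] [352.8 278.9] [ 0.4732 -0.1534  0.047 ]
scene (309, 238) [300 231  17  12 148] [308.2 236.5] [0.5136 0.0072 0.047 ]
scene (241, 208) [236 204  12   6  50] [241.6 206.3] [0.4904 0.2045 0.047 ]
cap_yellow_top 0.62 [260.5, 186.2, 27.5, 20.2] [0.58  0.181 0.043]
cap_blue_top 0.83 [344.0, 271.1, 16.3, 19.8] [ 0.473 -0.154  0.043]
cap_spool_top 0.46 [299.7, 231.1, 16.2, 15.3] [0.514 0.007 0.043]
cap_tape_top 0.49 [230.6, 201.8, 15.6, 15.1] [0.485 0.202 0.043]
side (404, 333) [396 328  19  13 188] [405.  334.1] [ 0.4642 -0.3943  0.047 ]
side (351, 275) [344 271  15   9 110] [351.2 274.9] [ 0.4749 -0.1579  0.047 ]
side (334, 243) [328 239  13   8  79] [334.3 242.2] [0.5154 0.0029 0.047 ]
side (334, 243) [326 250  13   6  39] [331.6 252.7] [ 0.4816 -0.0431  0.047 ]
side (297, 217) [293 214  10   5  39] [297.6 215.7] [0.4917 0.199  0.047 ]
cap_yellow_top 0.73 [393.4, 329.6, 22.9, 13.0] [ 0.463 -0.395  0.043]
cap_blue_top 0.48 [343.3, 271.0, 12.3, 10.4] [ 0.474 -0.158  0.043]
cap_tape_top 0.52 [291.6, 213.5, 10.6, 10.5] [0.489 0.198 0.043]
```

View pics/scene1.png

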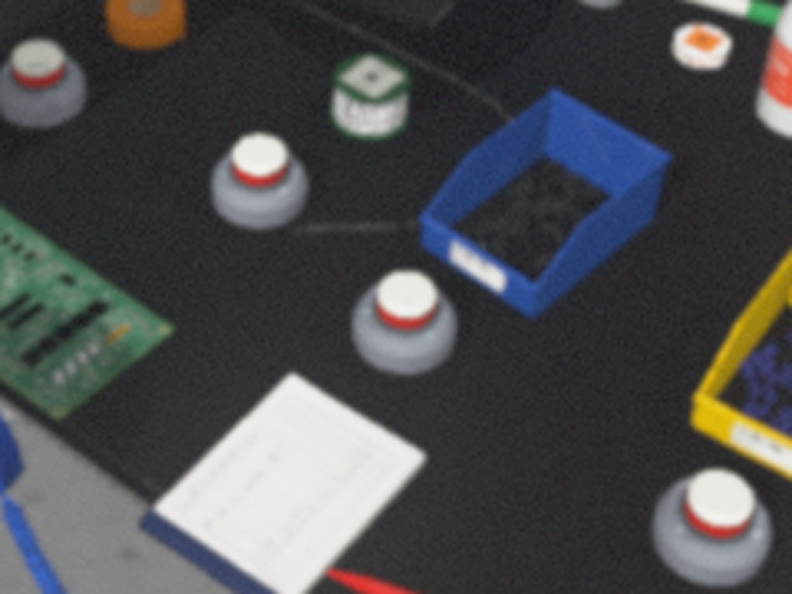

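Both cameras agree to within about 4 mm: yellow cap (0.4635,-0.392), blue (0.474,-0.156), spool (0.5145,0.005). Next I close the fingers and go above the yellow cap.

{"name": "arm_command", "arguments": {"linear": [[-0.1, -0.03, 0.03], [-0.2, -0.06, 0.06], [-0.3, -0.09, 0.09], [-0.4, -0.12, 0.12], [-0.5, -0.15, 0.16], [-0.6, -0.18, 0.2], [-0.7, -0.2, 0.24], [-0.784, -0.223, 0.26], [-0.784, -0.223, 0.26], [-0.784, -0.223, 0.26]], "delta_rot": [[0, 0, 0], [0, 0, 0], [0, 0, 0], [0, 0, 0], [0, 0, 0], [0, 0, 0], [0, 0, 0], [0, 0, 0], [0, 0, 0], [0, 0, 0]], "claw": [1, 1, 1, 1, 1, 1, 1, 1, 1, 1]}}

```text
t: 2.2
position: [0.4619, -0.3949, 0.1722]
orientation: [-0.001, 0.708, 0.706, -0.0]
force: [1.0, 1.1, 0.1]
width: -0.0001
```

```bash
python3 - <<'E'
from h import *
o=get_obs(); print({k:np.round(v,4) for k,v in o.items()})
p=read_camera('wrist'); save(p,'w1'); print(p['mtx'],p['mount'])
p=read_camera('scene'); f=p['frame'][250:430,360:600]
cv2.imwrite('pics/s2.png',cv2.resize(f[:,:,::-1],None,fx=3,fy=3))
E
```

```text
{'t': np.float64(2.2), 'q': array([-8.3390e-01,  2.9400e-01,  1.5349e+00, -7.0000e-04,  1.3146e+00,
       -8.3030e-01]), 'joint_velocities': array([ 0.0561, -0.0382,  0.0164,  0.0155,  0.0196,  0.044 ]), 'effort': array([ -3.7171, -79.108 , -54.9339,  -0.3159,  -0.516 ,  -1.0709]), 'position': array([ 0.4619, -0.3949,  0.1722]), 'orientation': array([-1.000e-03,  7.083e-01,  7.059e-01, -3.000e-04]), 'force': array([0.9891, 1.0505, 0.0938]), 'ft_torque': array([ 0.0379, -0.0374, -0.0016]), 'width': np.float64(-0.0001)}
[[371.64829954   0.         322.37409085]
 [  0.         371.64829954 238.90194243]
 [  0.           0.           1.        ]] [[ 8.99720437e-07 -9.58977634e-01 -2.83481743e-01  7.23948907e-02]
 [ 9.99999854e-01  1.54260785e-04 -5.18668049e-04 -1.02612262e-03]
 [ 5.41121175e-04 -2.83481701e-01  9.58977493e-01 -7.09672894e-02]
 [ 0.00000000e+00  0.00000000e+00  0.00000000e+00  1.00000000e+00]]
```

View pics/w1.png

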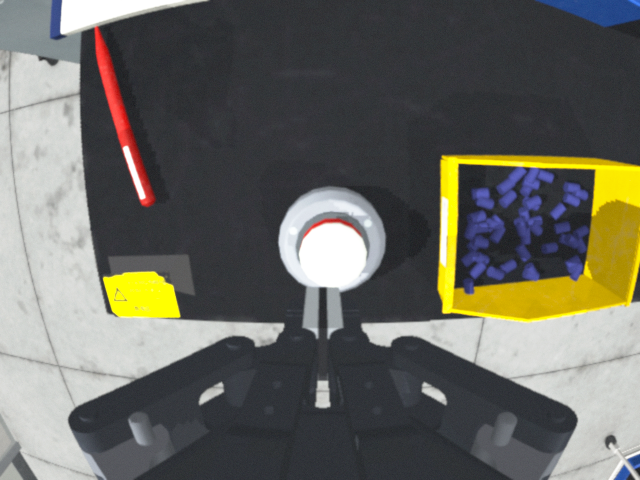

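View pics/s2.png

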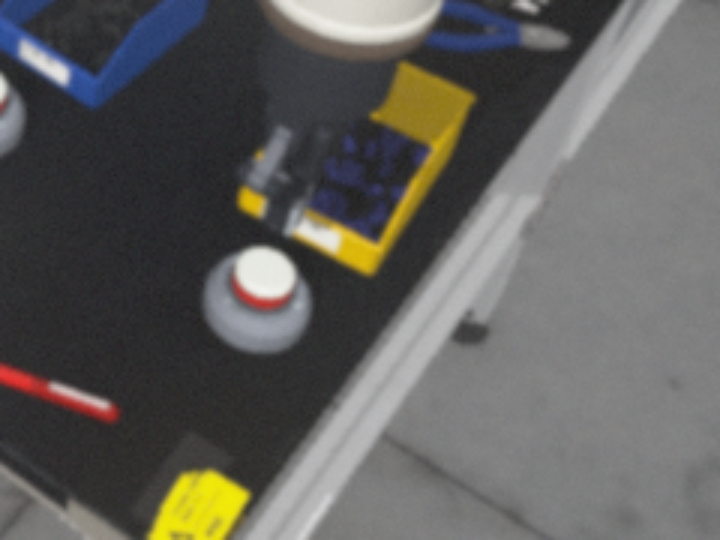

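The wrist view shows the white yellow-bin cap at about (333,252) with the closed fingertips just below it at (323,290). Next I measure the cap from this picture.

```bash
cat >> h.py <<'E'
from scipy.spatial.transform import Rotation as Ro
def wrist(name):
    o=get_obs(); p=read_camera('wrist'); save(p,name)
    q=o['orientation'];R=Ro.from_quat([q[1],q[2],q[3],q[0]]).as_matrix();T=np.array(o['position'])
    return o,p,R,T
def wonz(p,R,T,u,v,z):
    K=p['mtx'];M=np.array(p['mount']);a=np.array([u-K[0,2],v-K[1,2]])/K[0,0];r=np.hypot(*a)
    d=np.array([*(a/r*np.sin(r)),np.cos(r)]); d=R@M[:3,:3]@d; c=R@M[:3,3]+T
    return c+d*(z-c[2])/d[2]
def wproj(p,R,T,X):
    M=np.array(p['mount']);K=p['mtx'];x=R.T@(np.array(X)-T);x=M[:3,:3].T@(x-M[:3,3])
    r=np.arctan2(np.hypot(*x[:2]),x[2]);return K[:2,2]+K[0,0]*r*x[:2]/np.hypot(*x[:2])
def whites(p,R,T,z=0.047,lo=200):
    f=p['frame'].astype(int);w=((f.min(2)>lo)&(f.max(2)-f.min(2)<35)).astype(np.uint8)
    k,lab,st,ce=cv2.connectedComponentsWithStats(w)
    for i in range(1,k):
        if st[i][4]>400 and st[i][4]<12000 and 0.7<st[i][2]/st[i][3]<1.4:
            l,t,ww,hh=st[i][:4]; c=ce[i]
            vs,us=np.nonzero(lab==i)
            P=np.array([wonz(p,R,T,a,b,z) for a,b in zip(us,vs)])
            print(st[i],np.round(c,1),'centre',np.round(P.mean(0),4),'ext',np.round(np.ptp(P,0)[:2],4))
E
python3 - <<'E'
from h import *
o,p,R,T=wrist('w2'); print(o['t'],np.round(T,4)); whites(p,R,T)
print(wproj(p,R,T,T+R@[0,0,.073]), np.round(T+R@[0,0,.073],4))
E
```

```text
2.3 [ 0.4632 -0.3923  0.1735]
[  11   55   68   53 2367] [39.7 79.7] centre [ 0.2786 -0.2705  0.047 ] ext [0.064  0.0363]
[ 277  200   88   92 5347] [320.8 249. ] centre [ 0.4612 -0.3844  0.047 ] ext [0.0494 0.0536]
[ 515  356  125  124 5337] [596.8 402.6] centre [ 0.7172 -0.5384  0.047 ] ext [0.2891 0.2371]
[   0  358   91  114 5895] [ 39.3 412.2] centre [ 0.1885 -0.5539  0.047 ] ext [0.1318 0.1434]
[324.92916636 305.24625766] [ 0.4632 -0.3923  0.1005]
```

```bash
python3 - <<'E'
from h import *
o,p,R,T=wrist('w3'); print(o['t'],np.round(T,4))
for lo in (225,240,248): print(lo); whites(p,R,T,lo=lo)
cv2.imwrite('pics/w3c.png',cv2.resize(p['frame'][180:320,240:410,::-1],None,fx=4,fy=4))
for r in trace('cap_yellow_top',p)[:1]:
    vs,us=np.nonzero(r['mask']);print(r['confidence'],r['bbox'],us.mean(),vs.mean(),wonz(p,R,T,us.mean(),vs.mean(),.047))
E
```

```text
2.35 [ 0.4636 -0.3917  0.174 ]
225
[ 280  216   82   75 3802] [323.4 258.8] centre [ 0.463  -0.3896  0.047 ] ext [0.0462 0.0441]
240
[ 296  229   66   61 3131] [328.6 258.9] centre [ 0.466  -0.3897  0.047 ] ext [0.0368 0.0361]
248
[ 297  230   64   59 3034] [328.4 259. ] centre [ 0.4659 -0.3897  0.047 ] ext [0.0358 0.0349]
0.86 [296.0, 220.1, 66.5, 70.9] 329.129959746981 255.88182863714778 [ 0.46626023 -0.38775121  0.047     ]
```

View pics/w3c.png

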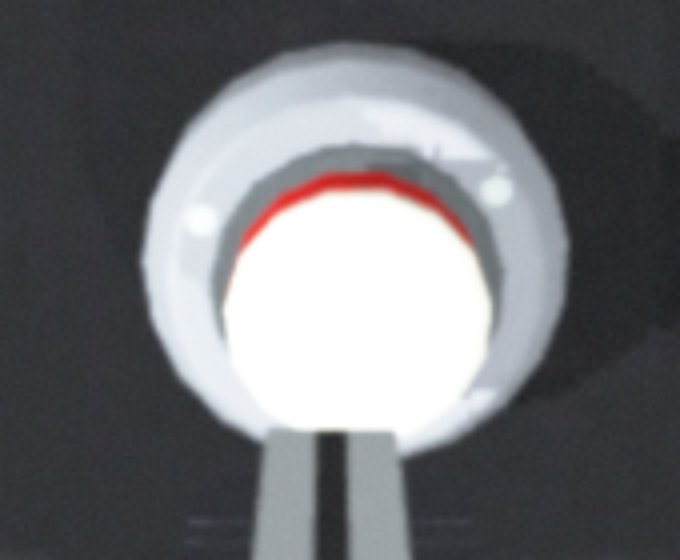

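The cap is centred at about (0.466,-0.391) and its size matches the 38 mm given. I shift 2.5 mm and descend to about 4 mm above the cap.

{"name": "arm_command", "arguments": {"linear": [[0.001, 0.004, 0.03], [0.002, 0.005, 0.06], [0.002, 0.005, 0.08], [0.002, 0.005, 0.095], [0.002, 0.005, 0.1], [0.002, 0.005, 0.1]], "delta_rot": [[0, 0, 0], [0, 0, 0], [0, 0, 0], [0, 0, 0], [0, 0, 0], [0, 0, 0]], "claw": [1, 1, 1, 1, 1, 1]}}

```text
t: 3.05
position: [0.4659, -0.391, 0.1235]
orientation: [-0.0, 0.707, 0.707, -0.0]
force: [0.7, -0.2, 0.4]
width: -0.0003
```

```bash
python3 - <<'E'
from h import *
o=get_obs();print(o['t'],np.round(o['position'],4),np.round(o['force'],2))
p=read_camera('side'); f=p['frame'][280:370,340:460]
cv2.imwrite('pics/s3.png',cv2.resize(f[:,:,::-1],None,fx=6,fy=6,interpolation=cv2.INTER_CUBIC))
E
```

```text
3.05 [ 0.4659 -0.391   0.1235] [ 0.68 -0.25  0.36]
```

View pics/s3.png

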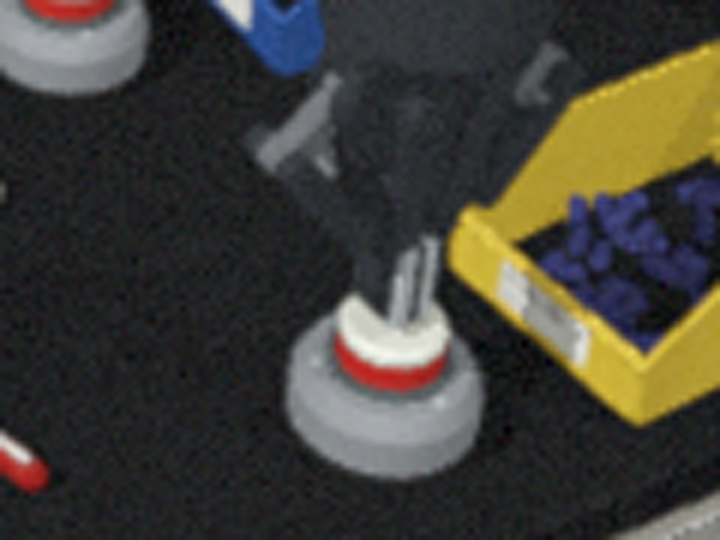

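The closed tips hover centred over the yellow cap, and the force is about 0. I press about 8 mm.

{"name": "arm_command", "arguments": {"linear": [[0, 0, 0.004], [0, 0, 0.008], [0, 0, 0.012], [0, 0, 0.016], [0, 0, 0.02], [0, 0, 0.022], [0, 0, 0.022]], "delta_rot": [[0, 0, 0], [0, 0, 0], [0, 0, 0], [0, 0, 0], [0, 0, 0], [0, 0, 0], [0, 0, 0]], "claw": [1, 1, 1, 1, 1, 1, 1]}}

```text
t: 3.8
position: [0.466, -0.3911, 0.1128]
orientation: [0.0, 0.707, 0.707, -0.0]
force: [0.4, -1.7, 1.8]
width: 0.0
```

{"name": "arm_command", "arguments": {"linear": [[0, 0, 0], [0, 0, 0]], "delta_rot": [[0, 0, 0], [0, 0, 0]], "claw": [1, 1]}}

```text
t: 4.0
position: [0.466, -0.391, 0.1128]
orientation: [-0.0, 0.707, 0.707, -0.0]
force: [-0.4, -0.3, 0.8]
width: 0.0001
```

```bash
python3 - <<'E'
from h import *
p=read_camera('side'); f=p['frame'][280:370,340:460]
for i in range(3):
    o=get_obs();print(o['t'],np.round(o['position'],4),np.round(o['force'],2)); read_camera('wrist')
cv2.imwrite('pics/s4.png',cv2.resize(f[:,:,::-1],None,fx=6,fy=6,interpolation=cv2.INTER_CUBIC))
E
```

```text
4.05 [ 0.4659 -0.391   0.1128] [ 0.74 -1.    2.23]
4.1 [ 0.4659 -0.391   0.1128] [ 0.19 -0.92  0.92]
4.15 [ 0.4659 -0.391   0.1128] [ 0.34 -0.2   0.8 ]
```

View pics/s4.png

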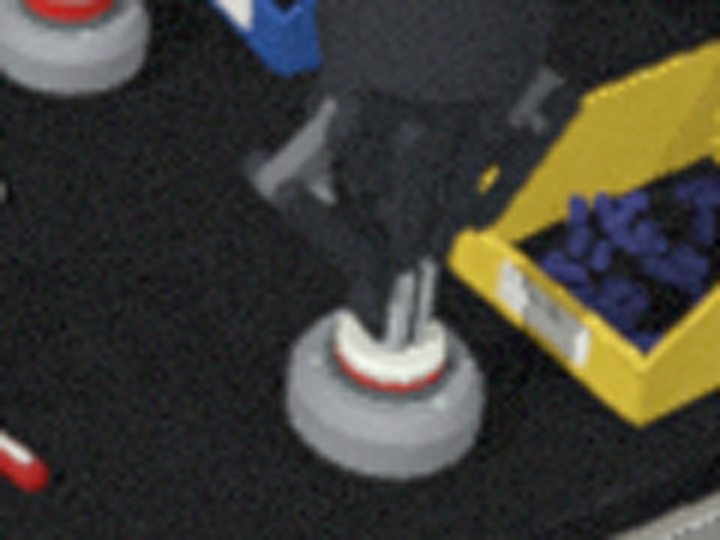

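The yellow cap is down by roughly 7–8 mm, with only a thin red rim left. I lift and move to the blue-bin cap.

{"name": "arm_command", "arguments": {"linear": [[0, 0, -0.04], [0, 0, -0.1], [0.03, 0, -0.13], [0.12, 0.005, -0.13], [0.22, 0.01, -0.13], [0.32, 0.015, -0.13], [0.42, 0.02, -0.13], [0.472, 0.02, -0.12], [0.472, 0.02, -0.12], [0.472, 0.02, -0.12]], "delta_rot": [[0, 0, 0], [0, 0, 0], [0, 0, 0], [0, 0, 0], [0, 0, 0], [0, 0, 0], [0, 0, 0], [0, 0, 0], [0, 0, 0], [0, 0, 0]], "claw": [1, 1, 1, 1, 1, 1, 1, 1, 1, 1]}}

```text
t: 5.2
position: [0.476, -0.1547, 0.1729]
orientation: [-0.0, 0.707, 0.708, -0.0]
force: [0.7, 0.5, -0.1]
width: -0.0
```

{"name": "arm_command", "arguments": {"linear": [[0, 0, 0], [0, 0, 0]], "delta_rot": [[0, 0, 0], [0, 0, 0]], "claw": [1, 1]}}

```text
t: 5.4
position: [0.476, -0.156, 0.1728]
orientation: [-0.0, 0.708, 0.707, -0.0]
force: [0.6, 0.1, 0.2]
width: 0.0
```

```bash
python3 - <<'E'
from h import *
o,p,R,T=wrist('w5'); print(o['t'],np.round(T,4),o['force'])
for lo in (240,): print(lo); whites(p,R,T,lo=lo)
cv2.imwrite('pics/w5c.png',p['frame'][:,:,::-1])
p=read_camera('side'); f=p['frame'][250:370,310:470]
cv2.imwrite('pics/s5.png',cv2.resize(f[:,:,::-1],None,fx=5,fy=5,interpolation=cv2.INTER_CUBIC))
E
```

```text
5.4 [ 0.476  -0.156   0.1728] [0.62390572 0.07793225 0.20219259]
240
```

View pics/w5c.png

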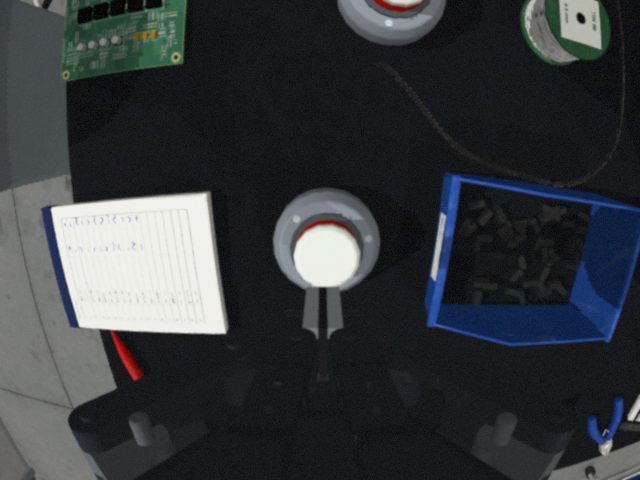

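View pics/s5.png

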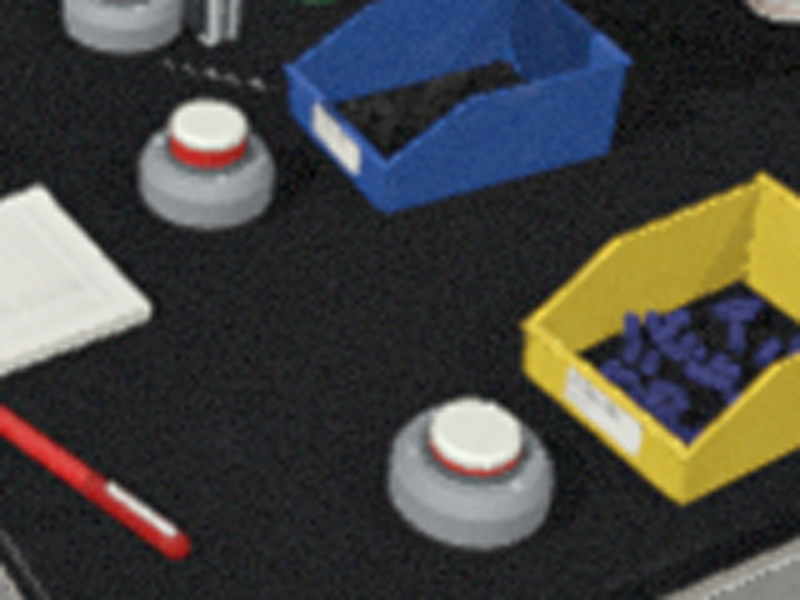

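The yellow cap is down and its tally has not moved; the blue-bin cap is at (327,255) in the wrist view.

```bash
python3 - <<'E'
from h import *
o,p,R,T=wrist('w6'); print(o['t'],np.round(T,4))
for lo in (190,205): print(lo); whites(p,R,T,lo=lo)
E
```

```text
5.5 [ 0.4759 -0.1558  0.1728]
190
[ 294  227   63   59 2933] [325.1 256.9] centre [ 0.4763 -0.1522  0.047 ] ext [0.035  0.0345]
205
[ 295  228   61   58 2806] [324.9 257.3] centre [ 0.4762 -0.1525  0.047 ] ext [0.0339 0.0339]
```

Wrist measurement: blue cap at (0.476,-0.153), with a 34 mm flat. I shift 2 mm, descend and press in one call.

{"name": "arm_command", "arguments": {"linear": [[0.003, 0, 0.03], [0.005, 0, 0.06], [0.005, 0, 0.085], [0.005, 0, 0.095], [0.005, 0, 0.1], [0.005, 0, 0.104], [0.005, 0, 0.108], [0.005, 0, 0.112], [0.005, 0, 0.116], [0.005, 0, 0.12]], "delta_rot": [[0, 0, 0], [0, 0, 0], [0, 0, 0], [0, 0, 0], [0, 0, 0], [0, 0, 0], [0, 0, 0], [0, 0, 0], [0, 0, 0], [0, 0, 0]], "claw": [1, 1, 1, 1, 1, 1, 1, 1, 1, 1]}}

```text
t: 6.55
position: [0.4762, -0.1526, 0.1131]
orientation: [0.0, 0.707, 0.707, 0.0]
force: [0.9, -0.5, 4.3]
width: 0.0003
```

{"name": "arm_command", "arguments": {"linear": [[0, 0, 0], [0, 0, 0]], "delta_rot": [[0, 0, 0], [0, 0, 0]], "claw": [1, 1]}}

```text
t: 6.75
position: [0.4759, -0.1525, 0.1128]
orientation: [-0.0, 0.707, 0.707, -0.0]
force: [0.9, 0.1, 1.2]
width: 0.0001
```

```bash
python3 - <<'E'
from h import *
p=read_camera('side'); f=p['frame'][220:320,300:420]
cv2.imwrite('pics/s6.png',cv2.resize(f[:,:,::-1],None,fx=6,fy=6,interpolation=cv2.INTER_CUBIC))
E
```

```text
(no output)
```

View pics/s6.png

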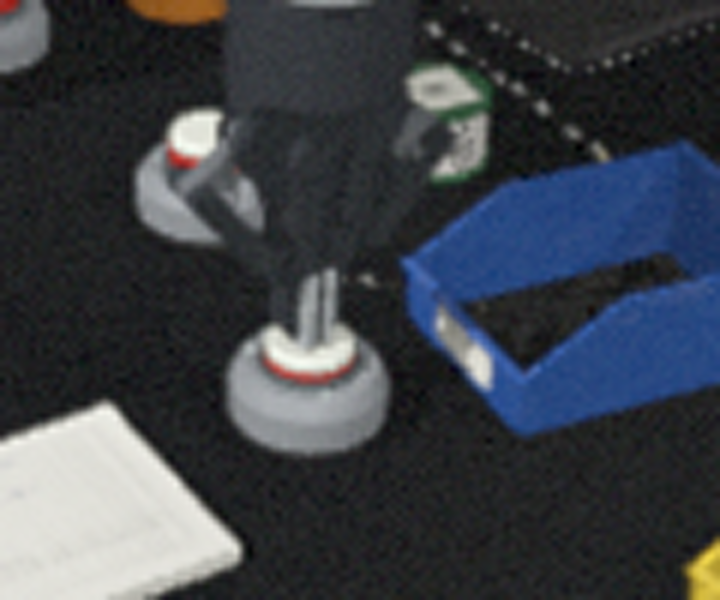

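The blue-bin cap is down. I lift and move to the spool tally.

{"name": "arm_command", "arguments": {"linear": [[0, 0, -0.04], [0, 0, -0.1], [0.03, 0.01, -0.13], [0.12, 0.03, -0.13], [0.22, 0.06, -0.13], [0.3, 0.08, -0.13], [0.318, 0.08, -0.12], [0.318, 0.08, -0.12], [0.318, 0.08, -0.12], [0.318, 0.08, -0.12]], "delta_rot": [[0, 0, 0], [0, 0, 0], [0, 0, 0], [0, 0, 0], [0, 0, 0], [0, 0, 0], [0, 0, 0], [0, 0, 0], [0, 0, 0], [0, 0, 0]], "claw": [1, 1, 1, 1, 1, 1, 1, 1, 1, 1]}}

```text
t: 7.8
position: [0.5159, 0.0053, 0.1729]
orientation: [0.0, 0.708, 0.707, -0.0]
force: [-0.6, -1.0, -0.4]
width: -0.0004
```

```bash
python3 - <<'E'
from h import *
o,p,R,T=wrist('w7'); print(o['t'],np.round(T,4),o['force'])
for lo in (170,190,205): print(lo); whites(p,R,T,lo=lo)
p=read_camera('side'); f=p['frame'][190:310,280:440]
cv2.imwrite('pics/s7.png',cv2.resize(f[:,:,::-1],None,fx=5,fy=5,interpolation=cv2.INTER_CUBIC))
E
```

```text
7.8 [0.5159 0.0053 0.1729] [-0.55987923 -0.95773048 -0.40416364]
170
[ 274  192  104  146 7904] [324.  251.3] centre [0.5156 0.0117 0.047 ] ext [0.0578 0.0891]
[ 468  203   54   69 1171] [486.  228.6] centre [0.6107 0.0256 0.047 ] ext [0.0336 0.0422]
[ 494  226   55   55 2413] [521.  252.8] centre [0.638  0.0102 0.047 ] ext [0.0359 0.0354]
[ 585  414   55   66 1669] [616.8 441.8] centre [ 0.8394 -0.2152  0.047 ] ext [0.1835 0.1711]
190
[ 274  193  101   98 6487] [322.5 245.1] centre [0.5148 0.0156 0.047 ] ext [0.056  0.0566]
[ 470  203   50   69 1068] [486.3 227.9] centre [0.6109 0.026  0.047 ] ext [0.0315 0.0421]
[ 494  226   55   55 2364] [521.  252.7] centre [0.6381 0.0103 0.047 ] ext [0.0355 0.0353]
[ 585  415   55   65 1638] [616.9 442.1] centre [ 0.8399 -0.216   0.047 ] ext [0.1834 0.1705]
205
[ 275  195   88   95 5702] [318.5 246.2] centre [0.5126 0.015  0.047 ] ext [0.0492 0.0549]
[471 203  49  43 782] [489.2 220. ] centre [0.6122 0.0309 0.047 ] ext [0.0309 0.0256]
[ 495  226   54   54 2326] [520.9 252.8] centre [0.638  0.0102 0.047 ] ext [0.0353 0.0353]
[  30  285  104  122 3527] [ 68.4 352.2] centre [ 0.3171 -0.073   0.047 ] ext [0.0848 0.1155]
[ 585  416   55   64 1580] [616.8 442.9] centre [ 0.8407 -0.2173  0.047 ] ext [0.1834 0.1699]
```

View pics/w7.png

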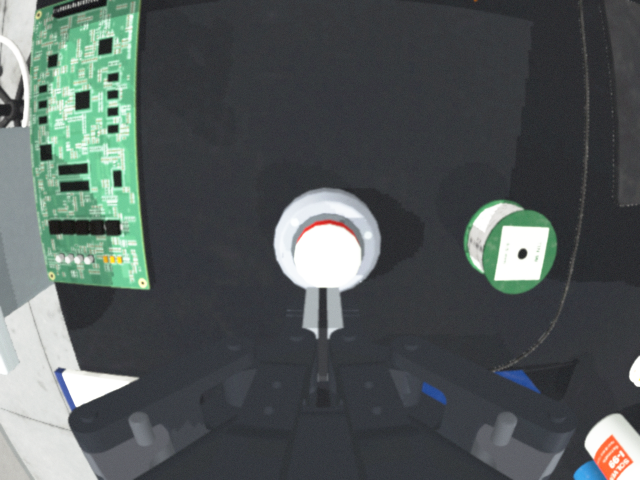

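View pics/s7.png

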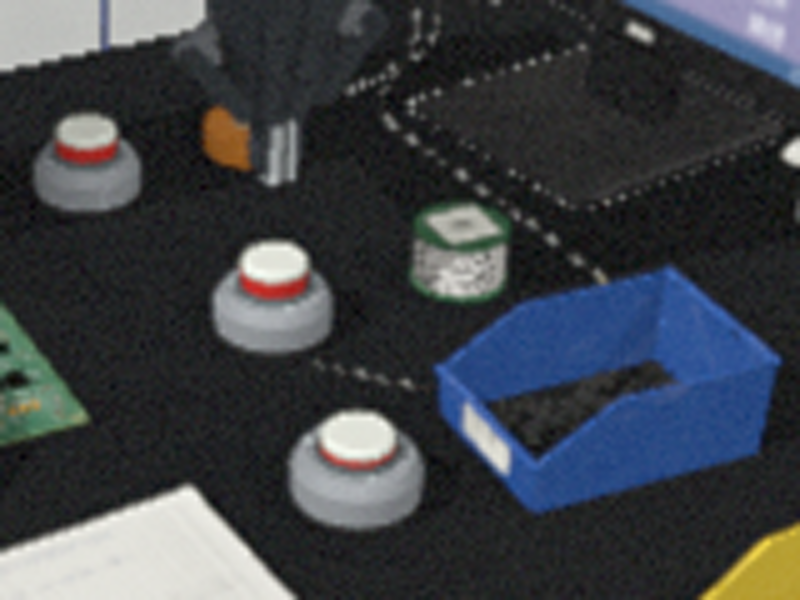

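Blue is down, and the spool tally is directly in front of the spool. Its cap sits at about (327,256), the same offset from the fingers as blue had, so I make the same 2 mm correction and press.

{"name": "arm_command", "arguments": {"linear": [[0.003, 0.002, 0.03], [0.005, 0.002, 0.06], [0.005, 0.002, 0.085], [0.005, 0.002, 0.095], [0.005, 0.002, 0.1], [0.005, 0.002, 0.104], [0.005, 0.002, 0.108], [0.005, 0.002, 0.112], [0.005, 0.002, 0.116], [0.005, 0.002, 0.12]], "delta_rot": [[0, 0, 0], [0, 0, 0], [0, 0, 0], [0, 0, 0], [0, 0, 0], [0, 0, 0], [0, 0, 0], [0, 0, 0], [0, 0, 0], [0, 0, 0]], "claw": [1, 1, 1, 1, 1, 1, 1, 1, 1, 1]}}

```text
t: 8.9
position: [0.5172, 0.0089, 0.1131]
orientation: [0.0, 0.707, 0.707, 0.0]
force: [0.1, -0.6, 5.1]
width: -0.0001
```

{"name": "arm_command", "arguments": {"linear": [[0, 0, 0], [0, 0, 0]], "delta_rot": [[0, 0, 0], [0, 0, 0]], "claw": [1, 1]}}

```text
t: 9.1
position: [0.517, 0.009, 0.1128]
orientation: [-0.0, 0.707, 0.707, 0.0]
force: [1.0, -0.4, 1.2]
width: -0.0002
```

{"name": "arm_command", "arguments": {"linear": [[0, 0, -0.04], [0, 0, -0.1], [0, 0, -0.18], [0, 0, -0.26], [0, 0, -0.34], [0, 0, -0.38], [0, 0, -0.38], [0, 0, -0.38], [0, 0, -0.38]], "delta_rot": [[0, 0, 0], [0, 0, 0], [0, 0, 0], [0, 0, 0], [0, 0, 0], [0, 0, 0], [0, 0, 0], [0, 0, 0], [0, 0, 0]], "claw": [1, 1, 1, 1, 1, 1, 1, 1, 1]}}

```text
t: 10.0
position: [0.5167, 0.0091, 0.3015]
orientation: [-0.001, 0.707, 0.707, -0.001]
force: [-0.4, 0.1, 0.1]
width: 0.0001
```

```bash
python3 - <<'E'
from h import *
print(get_obs()['t'],get_obs()['position'],get_obs()['force'])
for n,(a,b,c,d) in {'scene':(190,370,220,470),'side':(200,360,270,430)}.items():
    p=read_camera(n); f=p['frame'][a:b,c:d]
    cv2.imwrite(f'pics/{n}9.png',cv2.resize(f[:,:,::-1],None,fx=3.2,fy=3.2,interpolation=cv2.INTER_CUBIC))
E
```

```text
10.0 [0.51666067 0.00905551 0.30154282] [-0.38247033  0.08143748  0.06471586]
```

View pics/scene9.png

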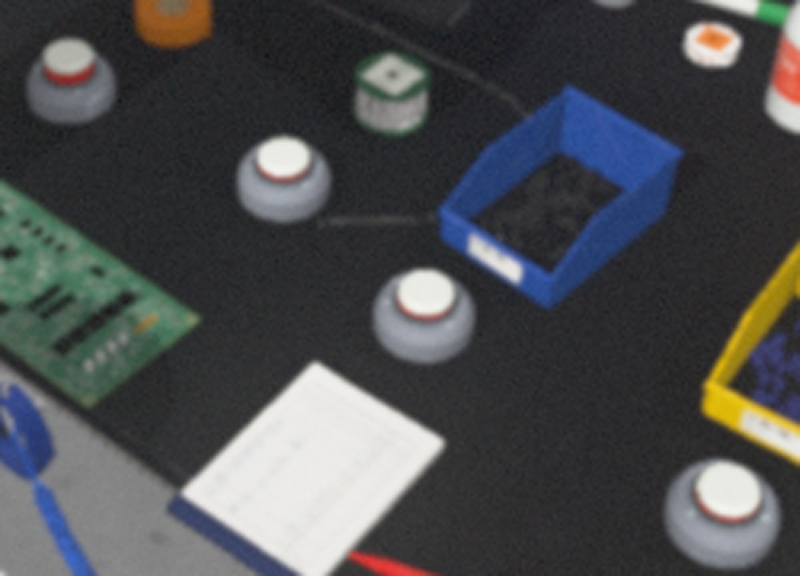

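View pics/side9.png

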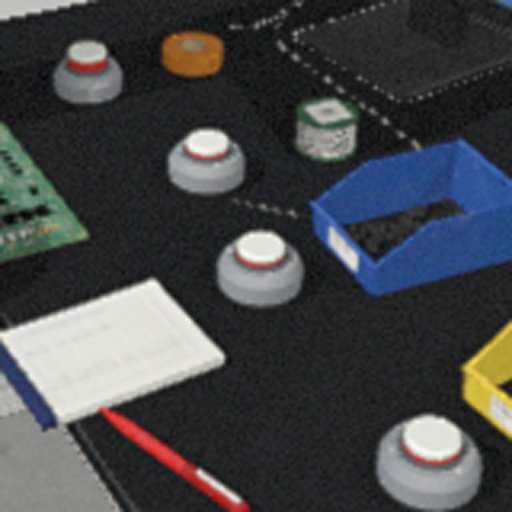

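The yellow, blue and spool caps are down and the tape cap is still up. Nothing has been displaced and the arm is withdrawn, so I hand the job in.

```bash
python3 -c "
from station import ctrl
print(ctrl.sign_off())"
```

```text
the job is handed in; nothing more can be done
None
```

I pushed down the three caps with the closed fingertips in the order yellow bin, blue bin, solder spool, then lifted the tool to z ≈ 0.30 m and handed the job in at about 10 s. Sign-off reports no verdict, so what follows is from my own checks.

- **Caps:** the last scene and side pictures show those three caps down, with only a thin red rim left, about 8 mm judging by the tool height. The cap in front of the tape roll is still up.
- **Other items:** no tally, bin, spool or tape roll looks displaced in the pictures; I did not measure their final positions.
- **Forces:** the highest push I read was about 5 N, but I only read the force at the end of each move. It was about 0 N after withdrawing.
- **Disagreements:** the two fixed cameras differed by up to about 5 mm on cap positions, so I corrected each by 2–3 mm from the wrist picture. The wrist blob measurement for the spool cap merged with its housing, so I placed that one by eye against the blue cap's offset. The detector also made a few false reports, such as the tape roll as a cap, which I set aside against the pictures.

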